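# Tare the donation scale

### The job

Tare the platform scale for the empty tub standing on it: on the scale's console, the flat white box with the display, gently press the long bar-shaped key with the fingertips, at least half its travel down but without ramming it against its stop, keep it down for about half a second and let it come fully up, then do the same with the smallest round key. Press no other key there or on the label printer, do not touch the scale or the tub, and neither lift nor shift anything else on the desk. Finish with the keys up and the hand withdrawn.

Things in the scene. Friction and masses are not known exactly. Their poses are not given: they have to be found in the camera images.
- console: the scale's console: flat white box 160 (x) x 270 (y) x 35 mm, fixed to the desk. Origin at the centre of its underside, z up, x away from the user's edge, y along the row of keys. Four grey keys stand in one row on its top, 30 mm to -x of the centre, 58 mm from centre to centre, in an order that differs each time; behind them, from x = +28 mm, rises a dark display to 71 mm above the desk. All keys stand upright and move straight down
- printer: label printer: black box 190 x 170 x 50 mm with a grey hump on its far half (top 92 mm above the desk), fixed; origin at the centre of its underside. It has two grey keys of its own (a bar and a small round one) which must not be pressed
- scale: platform scale, 300 x 260 mm, blue top 66 mm above the desk, fixed; origin at the centre of its underside; the tub stands on it. Not to be touched
- bar_key_top (a point): centre of the top face of the long bar-shaped key of the console, 50 mm along the row, 20 mm across; 55 mm above the desk when up (20 mm above the housing); moves down with the key
- bar_key (a joint): how far that key is pressed, m: 0 up, 0.010 against its hard stop; springs back up by itself; the spring takes about 1.5 N to start, 5 N at 5 mm, 8.5 N at the stop
- small_key_top (a point): centre of the top face of the smallest key of the console, round, 20 mm across; 55 mm above the desk when up (20 mm above the housing); moves down with the key
- small_key (a joint): how far that key is pressed, m: 0 up, 0.010 against its hard stop; springs back up by itself; the spring takes about 1.5 N to start, 5 N at 5 mm, 8.5 N at the stop
- big_key_top (a point): centre of the top face of the large round key of the console, 32 mm across, not to be pressed; 55 mm above the desk when up (20 mm above the housing); moves down with the key
- big_key (a joint): how far that key is pressed, m: 0 up, 0.010 against its hard stop; springs back up by itself; the spring takes about 1.5 N to start, 5 N at 5 mm, 8.5 N at the stop
- square_key_top (a point): centre of the top face of the square key of the console, 28 x 28 mm, not to be pressed; 55 mm above the desk when up (20 mm above the housing); moves down with the key
- square_key (a joint): how far that key is pressed, m: 0 up, 0.010 against its hard stop; springs back up by itself; the spring takes about 1.5 N to start, 5 N at 5 mm, 8.5 N at the stop
- printer_bar_top (a point): centre of the top face of the bar-shaped key on the printer, 50 x 20 mm, not to be pressed; 70 mm above the desk when up (20 mm above the housing); moves down with the key
- printer_bar (a joint): how far that key is pressed, m: 0 up, 0.010 against its hard stop; springs back up by itself; the spring takes about 1.5 N to start, 5 N at 5 mm, 8.5 N at the stop
- printer_round_top (a point): centre of the top face of the round key on the printer, 20 mm across, not to be pressed; 70 mm above the desk when up (20 mm above the housing); moves down with the key
- printer_round (a joint): how far that key is pressed, m: 0 up, 0.010 against its hard stop; springs back up by itself; the spring takes about 1.5 N to start, 5 N at 5 mm, 8.5 N at the stop
- tub: clear open plastic tub, 220 x 170 x 110 mm, standing empty on the scale; loose, to be left alone; origin at the centre of its underside
- tape: roll of tape lying flat, 90 mm across, 48 mm high; loose, to be left alone; origin at the centre of its underside
- stapler: black stapler, 140 mm long, 51 mm high; loose, to be left alone; origin at the centre of its underside
- marker: marker pen, about 135 mm long, 18 mm thick, lying on the desk in front of the console; loose, to be left alone; origin at the centre of its underside
- mug: white mug, 80 mm across, 90 mm high; loose, to be left alone; origin at the centre of its underside

How it is judged:
By the outcome, as a careful person would: the job done as asked, in the order asked, and still so for the second after the job is handed in, with the robot touching nothing.
It also fails if it takes over 40 s, if anything falls off the work surface, if the arm or the gripper's body presses on something with over 40 N, if the wrist force passes 120 N, or if a joint passes its speed limit or range.

### The arm

A 6-joint arm with a two-finger parallel gripper is mounted at the origin on the work surface. World frame = base frame: x ahead of the robot, y to its left, z up, the work surface at z = 0. Lengths are in mm, angles in rad, forces in N, time in s.
With the tool pointing down it reaches from about 150 to 775 mm from the base axis. Payload 6.1 kg.
Tool frame: the origin (TCP) lies on the centre line of the jaws, within the pads' length; the fingertips stand 11 mm ahead of it and the grasp point (between the pads) lies 8 mm behind it (tip_reach is the distance from the TCP to the fingertips, in mm); x points along the fingers, z is the direction in which the jaws open and shut, and the axes are right-handed (so a half turn about x gives the same grasp; the last joint's range is limited). The gripper opens to 85 mm and grips with 20 to 120 N. Pads are 22 mm wide; open, the fingers measure 114 mm over their backs; the gripper's body (76 mm by 85 mm) begins 54 mm behind the grasp point. The pads swing forward as they close: fully open they stand 13 mm farther back than shut.
Start: joints at [-1.17, 0.126, -0.04, 1.405, 0, 1.571], TCP at [204.823, -483.379, 242.295] pointing down, gripper open.
Joint ranges: [-2.72, 2.72], [-0.95, 1.95], [-1.27, 1.35], [-1.78, 2.02], [-1.46, 1.47], [-3.14, 3.14]. Speed limits (rad/s): [2.39, 2.39, 3.01, 3.14, 3.14, 3.14].

### API

Orientations are given as a unit quaternion [x, y, z, w].
In Python, from workcell import * gives the robot as it stands. Calls block until the motion is done:
- movep(position, orientation): joint-space move of the TCP to a pose.
- movel(position, rot=None, max_speed=150): straight line of the TCP; rot=None keeps the orientation; max_speed is the mean speed in mm/s.
- move_joints(angles): joint-space move.
- gripper_open() and clamp(grasp_force=None): open the fingers fully, or close them until they stop; grasp_force is the grip in N (None keeps the last).
- hold(seconds).
- inverse_kinematics(position, orientation): joint angles nearest the present ones, or None.
- state(): the state.
- snapshot(name): name is "scene" or "side" or "wrist"; returns a dict with "color" (384x512x3 uint8, red, green, blue), "mtx" (3x3 intrinsics, pixels), "view" (4x4, takes a point from world to camera coordinates). Camera axes: x right, y up, looking along -z (the intrinsics and any distortion apply to the point x, -y, -z); pixel columns grow to the right and rows downward; lengths in mm; the calibration is good to about 2 mm. A picture is of the moment at which its call begins. There is no depth.
A pose or a line that the arm cannot do raises Unreachable and nothing moves.
- close_job(): hands the job in, once; it reports no verdict.
The state is a dict: "t": time; "joint_pos": joint angles; "dq": joint speeds; "tau": joint torques, N m; "tool_pos": TCP position; "ee_rot": TCP orientation; "ft_force": force on the tool from outside, world axes, zero at the start; "ft_torque": the same for the moment, N m; "gripper_width": finger opening in mm.
Only numpy, scipy, OpenCV 4.12 (cv2) and the standard library are available. Lean on these libraries where they do the work, as an engineer would, in place of code of your own. Each camera call takes 0.05 s, during which the arm holds its last target.

## Working session

There is one attempt and no reset: what is moved stays moved. The work goes in short steps, each a Python script; the robot and the scene stay as the last script left them, time stands still between calls to the robot, and variables do not carry over. Pictures are saved under pics/ and viewed, and the job is handed in when it is done.

```bash
mkdir -p pics; ls
python3 - <<'E'
from workcell import *
import cv2
for n in ["scene","side","wrist"]:
    s=snapshot(n); cv2.imwrite(f"pics/{n}0.png",s["color"][:,:,::-1]); print(n,s["mtx"].tolist(),s["view"].round(4).tolist(),[k for k in s])
print(state())
E
```

```text
pics
scene [[353.2775629791687, 0.0, 253.67311643438723], [0.0, 353.2775629791687, 188.81202718300244], [0.0, 0.0, 1.0]] [[0.6485, 0.7611, -0.0149, -380.1386], [-0.5924, 0.5169, 0.618, 248.7118], [0.478, -0.392, 0.7861, -1290.6949], [0.0, 0.0, 0.0, 1.0]] ['color', 'mtx', 'view']
side [[370.2160059072813, 0.0, 257.17633083755436], [0.0, 370.2160059072813, 187.87456398556753], [0.0, 0.0, 1.0]] [[-0.9388, -0.3442, 0.0171, 529.716], [0.2645, -0.6878, 0.676, -177.6303], [-0.2209, 0.6391, 0.7367, -1245.5564], [0.0, 0.0, 0.0, 1.0]] ['color', 'mtx', 'view']
wrist [[327.7109055168315, 0.0, 258.36651793170626], [0.0, 327.7109055168315, 193.4795270646304], [0.0, 0.0, 1.0]] [[0.3889, -0.9213, -0.0005, -524.9323], [0.8746, 0.3693, -0.3142, 39.3769], [0.2897, 0.1218, 0.9493, -380.7857], [0.0, 0.0, 0.0, 1.0]] ['color', 'mtx', 'view']
{'t': 0.15, 'joint_pos': array([-1.16998730e+00,  1.26271323e-01, -4.03552980e-02,  1.40539586e+00,
       -4.12255590e-06,  1.57077127e+00]), 'dq': array([-3.63688940e-05, -1.52127686e-03,  3.70254211e-03,  9.18343131e-04,
       -9.59478373e-05,  3.41293185e-04]), 'tau': array([-6.09852705e-04, -4.36268663e+01,  3.53153694e+01,  1.34590472e-02,
       -6.03383660e-05,  6.24568397e-08]), 'tool_pos': array([ 204.72107664, -483.1237946 ,  241.70115269]), 'ee_rot': array([ 0.3906909 ,  0.58989296, -0.39021455,  0.5891685 ]), 'ft_force': array([0.40370216, 0.27636257, 1.17256184]), 'ft_torque': array([-0.00285367, -0.02870825, -0.00453606]), 'gripper_width': 85.61860781121493}
```

View pics/scene0.png

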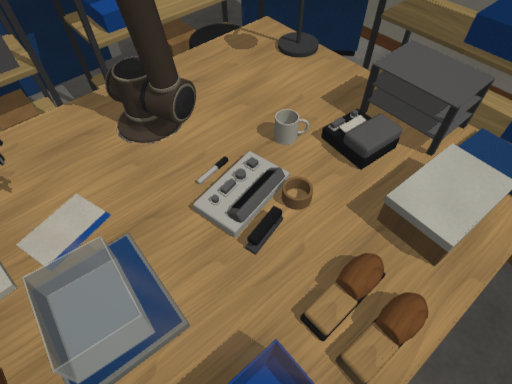

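View pics/side0.png

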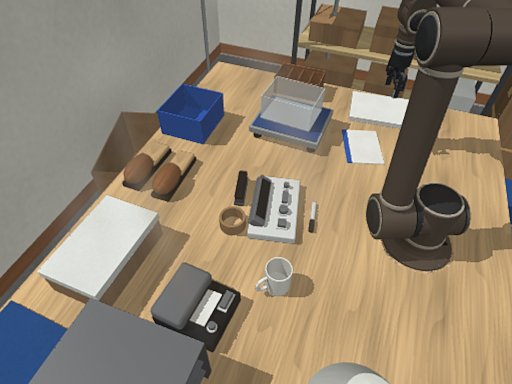

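View pics/wrist0.png

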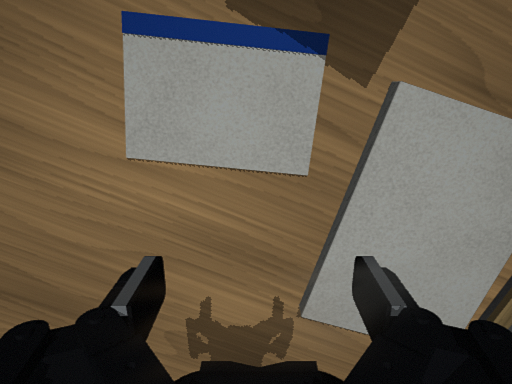

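The scene view shows the console around (240,190) and the side view shows it around (275,208). The printer, mug, tape and stapler stand clear of it. Next I'll zoom in and cast rays.

```bash
cat > h.py <<'E'
import numpy as np, cv2
def ray(s,u,v):
    K,V=s["mtx"],s["view"]; d=np.array([(u-K[0,2])/K[0,0],-(v-K[1,2])/K[1,1],-1.]); R=V[:3,:3]
    return -R.T@V[:3,3], R.T@d
def onplane(s,u,v,z):
    o,d=ray(s,u,v); return o+d*(z-o[2])/d[2]
def proj(s,p):
    K,V=s["mtx"],s["view"]; c=V[:3,:3]@np.array(p,float)+V[:3,3]; return K[0,0]*c[0]/-c[2]+K[0,2],K[1,1]*c[1]/c[2]+K[1,2]
E
python3 - <<'E'
from workcell import *
import cv2,pickle
from h import *
S={n:snapshot(n) for n in ["scene","side"]}
pickle.dump(S,open("s0.pkl","wb"))
a=S["scene"]["color"][140:240,180:320]; b=S["side"]["color"][165:250,215:325]
cv2.imwrite("pics/zs.png",cv2.resize(a[:,:,::-1],None,fx=5,fy=5,interpolation=2)); cv2.imwrite("pics/zd.png",cv2.resize(b[:,:,::-1],None,fx=6,fy=6,interpolation=2))
print(onplane(S["scene"],240,190,35),onplane(S["side"],275,208,35))
E
```

```text
[488.93193622  30.57844358  35.        ] [476.57830705  61.05234598  35.        ]
```

View pics/zs.png

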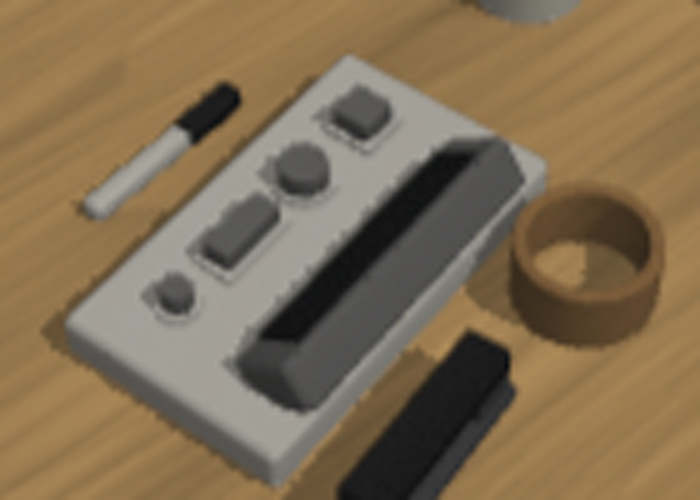

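View pics/zd.png

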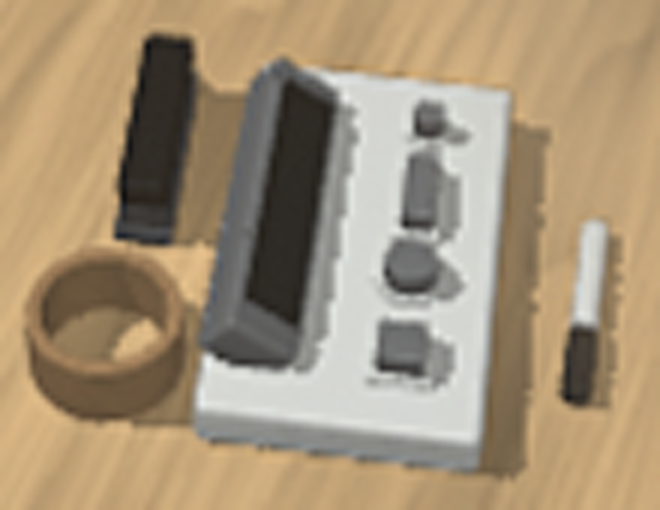

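Run:
```python
from workcell import *
import pickle
from h import *
from scipy.spatial.transform import Rotation as Ro
S=pickle.load(open("s0.pkl","rb"))
P={}
for n,x,y in [("small",178,288),("bar",242,222),("round",304,162),("square",363,108)]:
    print("scene",n,onplane(S["scene"],180+x/5-.4,140+y/5-.4,55))
for n,x,y in [("small",430,112),("bar",422,182),("round",410,262),("square",403,340)]:
    print("side",n,onplane(S["side"],215+x/6-.4,165+y/6-.4,55))
st=state(); R=Ro.from_quat(st["ee_rot"]).as_matrix(); print(R.round(3))
V=snapshot("wrist")["view"]; C=-V[:3,:3].T@V[:3,3]; print("cam in tool",R.T@(C-st["tool_pos"]), "look in tool",R.T@-V[2,:3])
for x in (400,):
  for a in (0,np.pi/2,-np.pi/2,np.pi):
    Rn=np.array([[0,0,0],[0,0,0],[-1,0,0.]]); z=np.array([np.cos(a),np.sin(a),0]); xx=np.array([0,0,-1.]); M=np.c_[xx,np.cross(z,xx),z]
    q=inverse_kinematics([x,20,300],Ro.from_matrix(M).as_quat()); print(a,q)
```

```text
scene small [475.51987039 -47.93061432  55.        ]
scene bar [461.37782713   9.01630712  55.        ]
scene round [449.29684132  65.45801199  55.        ]
scene square [439.14601746 120.4124347   55.        ]
side small [470.57882232 -47.47613936  55.        ]
side bar [458.38283615   8.13773938  55.        ]
side round [446.78667319  68.51100401  55.        ]
side square [433.74526573 122.88476978  55.        ]
[[-0.     0.921  0.39 ]
 [ 0.001  0.39  -0.921]
 [-1.     0.    -0.001]]
cam in tool [-132.00877214   81.57288754    0.37982648] look in tool [ 9.49345153e-01 -3.14234862e-01  4.81538481e-04]
0 [ 0.0499584  -0.10161915 -0.14392106  1.52849442  0.          1.62075472]
1.5707963267948966 [ 0.0499584  -0.10161915 -0.14392106  1.52849442  0.          0.0499584 ]
-1.5707963267948966 [ 0.0499584  -0.10161915 -0.14392106  1.52849442  0.         -3.09163426]
3.141592653589793 [ 0.0499584  -0.10161915 -0.14392106  1.52849442  0.         -1.52083793]
```

```bash
cat >> h.py <<'E'
from scipy.spatial.transform import Rotation as Ro
def quat(yaw):
    a=np.pi/2+yaw; z=np.array([np.cos(a),np.sin(a),0]); x=np.array([0,0,-1.]); return Ro.from_matrix(np.c_[x,np.cross(z,x),z]).as_quat()
E
python3 - <<'E'
from workcell import *
import pickle
from h import *
clamp(20)
movep([466,-20,235],quat(0.213))
hold(.3)
s=snapshot("wrist"); pickle.dump(s,open("w1.pkl","wb")); cv2.imwrite("pics/w1.png",s["color"][:,:,::-1])
st=state();print(st["t"],st["tool_pos"],st["joint_pos"],st["ft_force"],st["gripper_width"])
E
```

```text
3.3417 [465.98842355 -20.3278193  234.96597558] [-4.35832896e-02  1.53396578e-02 -1.75067009e-01  1.38048065e+00
 -1.98121442e-05 -2.55830768e-01] [ 0.71671086 -0.61246007  0.6554205 ] 0.0221163970710316
```

View pics/w1.png

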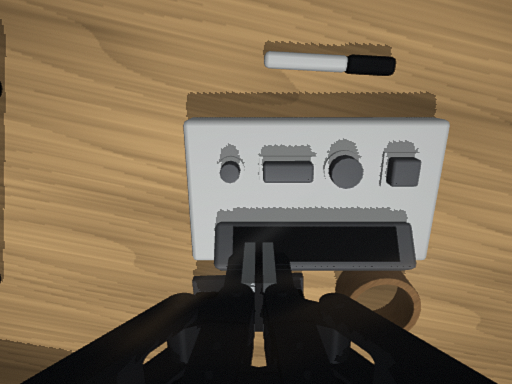

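The wrist view shows, from left to right, the small key (230,171), bar (288,171), large round (346,171) and square (404,171) in a row. The display is behind them at row 245. Now I'll segment the tops.

Run:
```python
from h import *
import pickle
s=pickle.load(open("w1.pkl","rb")); S=pickle.load(open("s0.pkl","rb"))
c=s["color"][130:200,205:430]
cv2.imwrite("pics/w1z.png",cv2.resize(c[:,:,::-1],None,fx=3.5,fy=3.5,interpolation=0))
g=cv2.cvtColor(s["color"],cv2.COLOR_RGB2GRAY)
for r in (165,171,177): print(r,g[r,215:320:3].tolist())
print(g[145:195,230].tolist()); print(g[145:195,288].tolist())
```

```text
165 [194, 196, 118, 58, 88, 91, 76, 34, 141, 189, 196, 192, 194, 193, 195, 198, 34, 71, 69, 70, 73, 74, 71, 71, 71, 71, 72, 71, 72, 70, 71, 71, 64, 201, 192]
171 [192, 199, 84, 91, 92, 94, 96, 98, 62, 197, 193, 194, 195, 194, 195, 197, 56, 96, 96, 95, 96, 95, 95, 96, 95, 95, 95, 96, 95, 95, 95, 94, 89, 200, 193]
177 [194, 197, 86, 94, 97, 97, 100, 99, 197, 196, 196, 195, 194, 193, 196, 197, 52, 102, 100, 98, 99, 100, 99, 99, 100, 99, 101, 99, 99, 100, 100, 99, 86, 199, 193]
[121, 123, 125, 125, 125, 123, 124, 124, 126, 123, 116, 106, 123, 125, 126, 105, 40, 35, 38, 59, 91, 94, 93, 95, 93, 94, 94, 93, 95, 96, 96, 98, 97, 98, 99, 101, 97, 100, 165, 197, 195, 196, 194, 194, 196, 196, 194, 194, 195, 196]
[183, 133, 122, 122, 124, 125, 126, 122, 125, 125, 116, 107, 123, 127, 129, 127, 44, 34, 43, 57, 71, 86, 92, 95, 93, 92, 94, 95, 95, 96, 96, 99, 100, 102, 104, 101, 86, 89, 200, 198, 195, 194, 194, 193, 194, 194, 195, 195, 195, 195]
```

View pics/w1z.png

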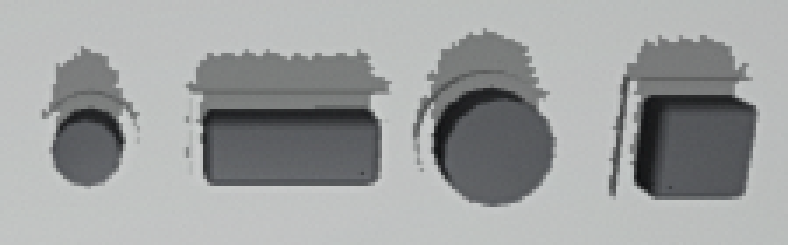

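Run:
```python
from h import *
import pickle
s=pickle.load(open("w1.pkl","rb")); S=pickle.load(open("s0.pkl","rb"))
g=cv2.cvtColor(s["color"],cv2.COLOR_RGB2GRAY)
m=((g>80)&(g<112)).astype(np.uint8); m[:130]=0;m[200:]=0;m[:,:205]=0;m[:,430:]=0
m=cv2.morphologyEx(m,cv2.MORPH_OPEN,np.ones((5,5)))
n,l,st,ce=cv2.connectedComponentsWithStats(m)
P=[]
for i in range(1,n):
    if st[i][4]<100: continue
    x,y,w,h,A=st[i]; cc=(x+(w-1)/2,y+(h-1)/2); p=onplane(s,*ce[i],55); P.append(p)
    p2=onplane(s,*cc,55)
    a=onplane(s,x-.5,cc[1],55);b=onplane(s,x+w-.5,cc[1],55);e=onplane(s,cc[0],y-.5,55);f=onplane(s,cc[0],y+h-.5,55)
    print(st[i],ce[i].round(1),p.round(1),p2.round(1),"size",np.linalg.norm(a-b).round(1),np.linalg.norm(e-f).round(1), "side px",np.round(proj(S["side"],p),1),"scene px",np.round(proj(S["scene"],p),1))
P=np.array(sorted(P,key=lambda p:p[1])); d=P[-1]-P[0]; print(np.linalg.norm(d)/3, np.arctan2(-d[0],d[1]), np.linalg.norm(np.diff(P,axis=0),axis=1))
```

```text
[333 159  30  29 708] [347.2 173.1] [450.2  64.8  55. ] [450.1  65.1  55. ] size 29.5 29.5 side px [282.3 207.2] scene px [240.4 172.3]
[394 162  25  23 509] [406.  173.3] [438.3 121.4  55. ] [438.  121.2  55. ] size 24.5 23.6 side px [280.6 220.5] scene px [252.3 160.9]
[221 165  18  17 254] [229.2 173.1] [474.5 -48.5  55. ] [474.3 -48.3  55. ] size 17.7 17.3 side px [285.3 182.8] scene px [214.8 197.1]
[265 166  47  17 780] [287.6 173.9] [463.2   7.8  55. ] [463.3   8.2  55. ] size 46.2 17.3 side px [283.6 194.5] scene px [228.1 184.6]
57.90024659447485 0.21001426826296138 [57.4311759  58.48765999 57.79159877]
```

```bash
cat > press.py <<'E'
from workcell import *
from h import *
def F(n=4):
    r=[]
    for _ in range(n):
        r.append(state()["ft_force"][2]); hold(0.02)
    return float(np.mean(r))
def press(x,y,depth=6.8,zstart=84.):
    movel([x,y,zstart],max_speed=80); hold(.15)
    b=F(); print("t",state()["t"],"base",b)
    z=zstart
    while True:
        z-=1.0; movel([x,y,z],max_speed=40); f=F(2)-b
        if abs(f)>1.0: break
        if z<62: print("no contact"); break
    st=state(); print("contact z",z,st["tool_pos"].round(2),"f",round(f,2),st["t"])
    return z,b,f
E
python3 - <<'E'
from press import *
q=quat(0.21)
x,y=462.6,8.0
movep([x,y,130],q)
z,b,f=press(x,y)
cv2.imwrite("pics/c1.png",snapshot("wrist")["color"][:,:,::-1])
s=snapshot("side");cv2.imwrite("pics/c1s.png",cv2.resize(s["color"][150:250,200:340,::-1],None,fx=5,fy=5))
E
```

```text
t 4.7917 base 0.1257901802103422
contact z 65.0 [462.73   8.01  65.13] f 1.6 10.175
```

View pics/c1.png

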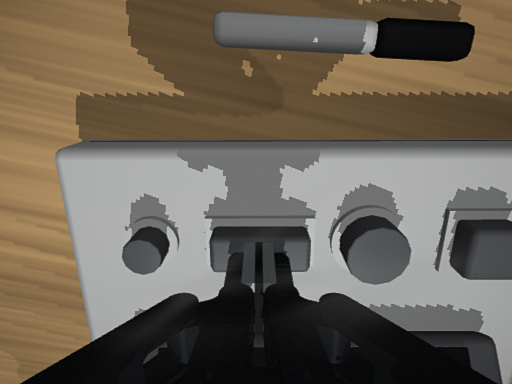

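View pics/c1s.png

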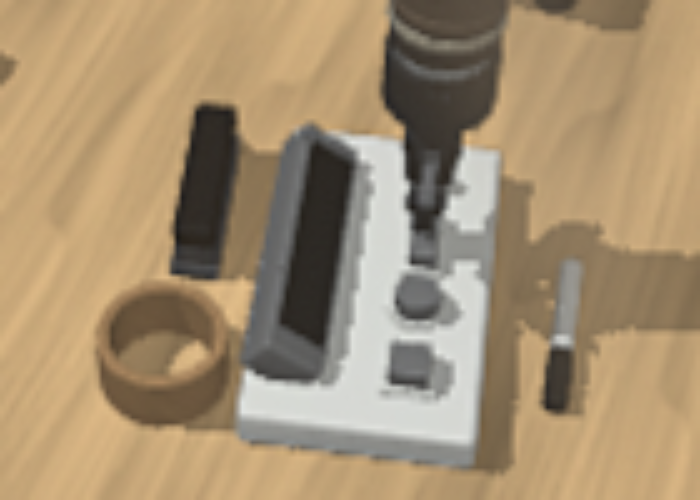

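The fingertips touch the bar key at its centre, at z≈65.5 as predicted. Pressing it now.

Run:
```python
from press import *
x,y=462.6,8.0;b=0.126
movel([x,y,58.8],max_speed=25)
t0=state()["t"]
f=F(2)-b; print("f",f,state()["tool_pos"])
hold(.4); st=state(); print("f end",st["ft_force"][2]-b,st["tool_pos"],st["t"]-t0)
movel([x,y,66.5],max_speed=40); movel([x,y,95],max_speed=100)
print(state()["t"],F())
```

```text
f 6.872627971494335 [462.73793034   8.00287806  58.904841  ]
f end 6.138701774693159 [462.76925458   7.99913768  58.9700872 ] 0.43329999999999913
11.8833 -0.5594064835624152
```

The bar went down about 7 mm at about 6.5 N and was released. Now the small key.

Run:
```python
from press import *
x,y=474.7,-48.7
movel([x,y,95],max_speed=100)
z,b,f=press(x,y,zstart=70.)
b=(b+.126)/2
s=snapshot("wrist");cv2.imwrite("pics/c2.png",s["color"][:,:,::-1])
```

```text
t 13.3583 base 0.010309842431267757
contact z 65.0 [474.82 -48.7   65.14] f 1.64 14.775
```

View pics/c2.png

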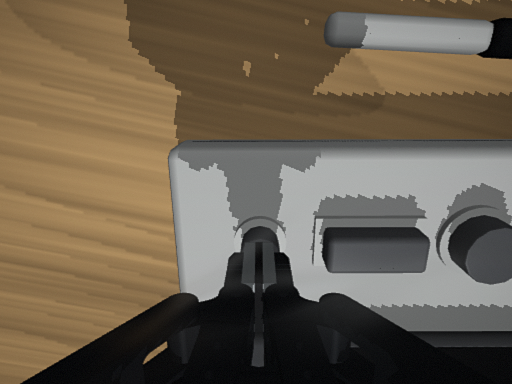

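The fingertips are on the small key at (260,240), and the bar at (375,250) is up and clear.

Run:
```python
from press import *
x,y=474.7,-48.7;b=0.07
movel([x,y,58.8],max_speed=25)
t0=state()["t"]
f=F(2)-b; print("f",f,state()["tool_pos"])
hold(.4); st=state(); print("f end",st["ft_force"][2]-b,st["tool_pos"],st["t"]-t0)
movel([x,y,66.5],max_speed=40); movel([x,y,120],max_speed=120)
movel([466,-20,235],max_speed=150); hold(.2)
print(state()["t"],F())
s=snapshot("wrist");cv2.imwrite("pics/f.png",s["color"][:,:,::-1])
a=snapshot("side");cv2.imwrite("pics/fs.png",a["color"][:,:,::-1])
```

```text
f 6.7460628074226054 [474.85870914 -48.71664647  58.90915829]
f end 6.820456308403748 [474.86568137 -48.71902223  58.9916988 ] 0.4333000000000009
17.7417 0.14517949598254093
```

View pics/f.png

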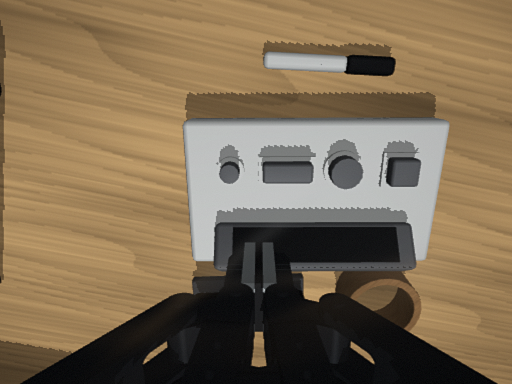

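View pics/fs.png

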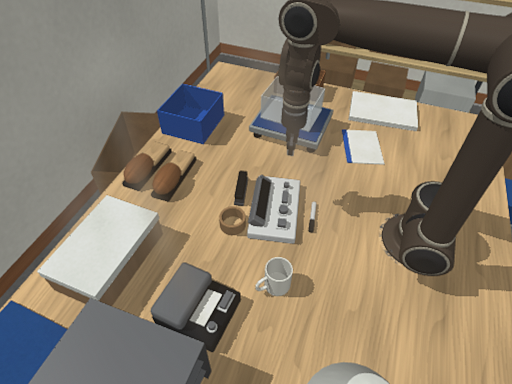

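All four keys look up, the marker and tape look the same as before, and the hand is well above the desk. I'll compare the small and bar keys numerically with the first picture, because they look about a pixel different.

Run:
```python
from workcell import *
from h import *
import pickle
hold(.3); print(state()["t"],state()["tool_pos"],quat(.213)-state()["ee_rot"])
a=snapshot("wrist"); s=pickle.load(open("w1.pkl","rb"))
for c in (s,a):
    g=cv2.cvtColor(c["color"],cv2.COLOR_RGB2GRAY); m=((g>80)&(g<112)).astype(np.uint8); m[:130]=0;m[200:]=0;m[:,:205]=0;m[:,430:]=0
    n,l,st,ce=cv2.connectedComponentsWithStats(cv2.morphologyEx(m,cv2.MORPH_OPEN,np.ones((5,5))))
    for i in range(1,n):
        if st[i][4]>100: print(st[i],ce[i].round(2),onplane(c,*ce[i],55).round(1))
o=np.hstack([cv2.resize(c["color"][135:195,210:330,::-1],None,fx=3.3,fy=3.3) for c in (s,a)]);cv2.imwrite("pics/cmp.png",o)
S=pickle.load(open("s0.pkl","rb"))
for n in("scene","side"):
    d=cv2.absdiff(snapshot(n)["color"],S[n]["color"]).max(2); k=(d>25).astype(np.uint8)
    _,_,q,ce=cv2.connectedComponentsWithStats(k); print(n,[r.tolist() for r in q[1:] if r[4]>8])
```

```text
18.2083 [466.00735638 -20.01289453 235.03170167] [ 0.00065265  0.00082136 -0.00069401  0.00084511]
[333 159  30  29 708] [347.2  173.11] [450.2  64.8  55. ]
[394 162  25  23 509] [406.02 173.3 ] [438.3 121.4  55. ]
[221 165  18  17 254] [229.24 173.15] [474.5 -48.5  55. ]
[265 166  47  17 780] [287.65 173.86] [463.2   7.8  55. ]
[332 159  30  29 709] [346.73 172.85] [450.3  64.8  55. ]
[393 162  26  23 526] [405.48 172.93] [438.4 121.2  55. ]
[221 165  17  17 249] [228.9 173.3] [474.7 -48.4  55. ]
[265 166  47  17 772] [287.83 173.81] [463.2   8.4  55. ]
scene [[115, 0, 118, 152, 8027], [110, 66, 7, 11, 29], [156, 75, 4, 11, 20], [86, 80, 43, 36, 368], [141, 80, 8, 13, 51], [117, 83, 13, 14, 66], [140, 94, 8, 18, 50], [142, 102, 24, 19, 101], [59, 104, 120, 77, 3140], [151, 115, 27, 21, 185], [0, 139, 3, 7, 17], [0, 153, 5, 13, 48], [0, 176, 12, 17, 125]]
side [[278, 0, 234, 297, 27715], [481, 17, 12, 42, 66], [478, 232, 34, 26, 315], [391, 252, 7, 7, 15]]
```

View pics/cmp.png

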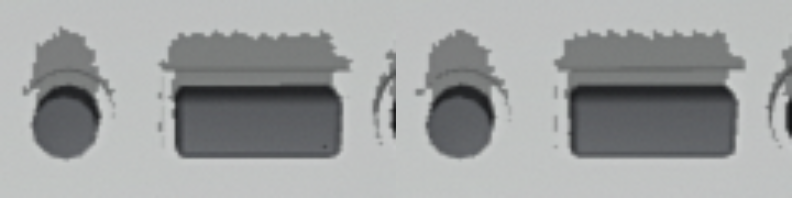

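Run:
```python
from workcell import *
close_job();
```

```text
the job is handed in; nothing more can be done
```

I pressed the bar key and then the smallest round key with the closed fingertips, and handed the job in after about 18 s of the allowed 40 s.

| Key | Depth (estimated from height and spring force) | Force while held | Held down | Released |
|---|---|---|---|---|
| Bar | about 7 of 10 mm | 6.1–6.9 N | about 0.45 s | hand lifted clear |
| Small round | about 7 of 10 mm | 6.7–6.8 N | about 0.45 s | hand lifted clear |

**Last checks:**
- **Keys:** the before and after wrist pictures match to within about half a pixel, so all four console keys are up.
- **Desk:** the fixed-camera comparisons show changes only in regions I put down to the arm and its shadow. In the side view the arm now covers part of the tub and scale, but the arm never went near them while low.
- **Hand:** it is withdrawn to 235 mm above the desk, and the wrist force is near zero.

No check failed or disagreed. After the bar press the wrist force read −0.6 N, then went back to 0.0 N before the second press, so I took it as sensor noise.

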